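# Hold the spring clip open over the card

## Robot

A 6-joint arm with a two-finger parallel gripper is mounted at the origin on a cart in front of the work surface, level with it; the furniture and walls round the work are solid. World frame = base frame: x ahead of the robot, y to its left, z up, the work surface at z = 0. Lengths are in m, angles in rad, forces in N, time in s.
With the tool pointing down it reaches from about 0.25 to 0.85 m from the base axis. Payload 12.5 kg.
Tool frame: the origin (TCP) lies at the very end of the fingers, on their centre line; the grasp point (between the pads) lies 19 mm behind it; z points along the fingers, y is the line along which they close (so a half turn about z gives the same grasp; the last joint's range is limited). The gripper opens to 93 mm and grips with 3 to 60 N. Pads are 15 mm wide; open, the fingers measure 128 mm over their backs; the gripper's body (75 mm by 188 mm) begins 65 mm behind the grasp point.
Start: joints at [1.114, 0.351, 1.652, -0, 1.139, -0.085], TCP at [0.2, 0.512, 0.219] pointing down, gripper open.
Joint ranges: [-2.75, 2.75], [-0.79, 2.1], [0.01, 2.65], [-1.57, 4.71], [0.07, 3.14], [-2.87, 2.87]. Speed limits (rad/s): [2.22, 2.22, 2.79, 3.14, 3.14, 3.14].

## Interface

Orientations are given as a rotation vector (axis times angle).
In Python, from cell import bot, read_camera, workorder, read_t, read_joint_pos, read_joint_velocities, read_effort, read_tcp_pos, read_eef_rot, read_wrist_force, read_moment, read_width, read_gripper_force gives the robot as it stands. Calls block until the motion is done:
- bot.goto(position, orientation): joint-space move of the TCP to a pose.
- bot.line_to(position, attitude=None, v=0.15): straight line of the TCP; attitude=None keeps the orientation; v is the mean speed in m/s.
- bot.goto_joints(angles): joint-space move.
- bot.gripper_open() and bot.close_gripper(effort=None): open the fingers fully, or close them until they stop; effort is the grip in N (None keeps the last).
- bot.pause(seconds).
- bot.inverse_kinematics(position, orientation): joint angles nearest the present ones, or None.
- read_camera(name): name is "side" or "top"; returns a dict with "img" (420x560x3 uint8, blue, green, red), "fovy" (degrees; the focal length in pixels is half the picture's height over the tangent of half this angle, whatever the lens; pixels are square), "cx", "cy" (the principal point, pixels), "D" ([k1, k2, p1, p2, k3] as OpenCV has them; the pictures are not rectified), "origin" and "rotation" of the camera in the world. Camera axes: x right, y down, z forward; pixel columns grow to the right and rows downward; lengths in m; the calibration is good to about 2 mm. A picture is of the moment at which its call begins. There is no depth.
A pose or a line that the arm cannot do raises bot.Unreachable and nothing moves.
- workorder.job_done(): hands the job in; it is judged then, once.
Readings, each from a call of its own:
- read_t(): time.
- read_joint_pos(): joint angles.
- read_joint_velocities(): joint speeds.
- read_effort(): joint torques, N m.
- read_tcp_pos(): TCP position.
- read_eef_rot(): TCP orientation.
- read_wrist_force(): force on the tool from outside, world axes, zero at the start.
- read_moment(): the same for the moment, N m.
- read_width(): finger opening in m.
- read_gripper_force(): force on a finger pad.
Only numpy, scipy, OpenCV 4.12 (cv2) and the standard library are available. Lean on these libraries where they do the work, as an engineer would, in place of code of your own. Each camera call takes 0.05 s, during which the arm holds its last target. There are 200 camera calls.

## Task

Take the larger of the two steel spring clips off the back rim of the blue bin by squeezing its two handles, carry it to the wooden card block and lower it over the middle of the top edge of the tallest card there. Finish while still holding it: handles squeezed, the jaws gaping wide with one jaw a good way down on each side of the card and touching neither face, so that I can tuck a delivery note in before it is let close. Do not push hard on the card, and leave the small clip and the other things on the desk where they are.

Things in the scene. Friction and masses are not known exactly. Their poses are not given: they have to be found in the camera images.
- clip: larger spring clip (bulldog type), sheet steel, 42 mm wide, 71 tall, 60 g, clamped upright on the bin's back rim: two levers on a pin; squeezing the handle ends above it opens the jaws below. Origin: middle of the pin; y along pin, rim and jaw lips, z up, x across the rim. The frame is lever a's (-x side): held open it tilts up to 0.4 rad about y. A 9 mm coil on the pin limits how deep a card enters
- clip_open (a joint): opening of the larger clip, rad: 0 jaws closed, 0.03 on the 2 mm rim, 0.8 fully open (a firm stop). Squeezing needs about 5 N at first, 10 N at the stop. Jaw gap: about 1 mm + 29 mm per rad, 24 mm at the stop, 22 mm of clear depth between the jaws
- clip_jaw_a (a point): middle of the lower inner edge of lever a's jaw (the clip's -x side); the lip is 2.2 mm thick and 42 mm wide and ends 30 mm below the pin at rest, 27 mm when fully open
- clip_jaw_b (a point): middle of the lower inner edge of the other jaw (lever b, the clip's +x side)
- clip_handle_a (a point): outer back of lever a's handle end (a roll 6 mm round, 23 mm wide along y), where it is squeezed: at rest 38 mm above the pin and 51 mm from the other one; fully open 44 mm above the pin and 18 mm from the other one, so while it is squeezed the pin moves down up to 6 mm from the fingers
- clip_handle_b (a point): outer back of the rolled handle end of lever b, at mid width
- small_clip: the smaller spring clip of the same make, 28 mm wide, 44 mm tall, clamped on the same rim about 54 mm beside the larger one (on either side); origin in the middle of its pin, y along the pin. Not to be used; stays where it is
- small_clip_open (a joint): opening of the smaller clip, rad; 0.06 as it sits on the rim
- bin: blue open-front plastic bin 134 x 112 x 61 mm, fixed; origin: centre of its underside, open low front to -x. The back wall (2 mm thick, 104 mm long, vertical) stands at x = +66 mm, its rim 60 mm above the desk; the clips' jaws reach 12 mm (large) and 7 mm (small) down it
- block: wooden card block 86 x 106 x 40 mm on four 10 mm rubber feet, fixed, with three slots 26 mm apart along its x; in each a pack of cards stands upright: the tall card and two low white packs, in any order. Origin: centre of the underside
- card: the tallest card, a stiff grey card folder 6 mm thick (x), 98 mm wide (y) and 98 mm high (z), standing upright and fast in a slot of the block. Origin: centre of its lower edge, 20 mm above the desk; its top edge is at z = 98 mm of its frame, 118 mm above the desk
- low_card_1: a low pack of white cards 5.5 x 98 x 78 mm, upright in another slot, top 98 mm above the desk; origin: centre of its lower edge
- low_card_2: the second low pack of white cards, same size, in the remaining slot; origin: centre of its lower edge
- stamp: self-inking hand stamp 28 x 45 x 67 mm, loose on the desk behind the block; origin: centre of its underside
- correction_bottle: white correction bottle, 25 mm round, 61 mm tall, loose on the desk left of the block; origin: centre of its underside
- marker: marker pen 138 mm long, 18 mm thick, lying loose on the desk behind bin and block; origin: middle of its underside
Not all that is in view belongs to the job. What is shaped like the clip but yellow is not meant.

How it is judged:
On the way:
1. the larger clip, squeezed open in the fingers, is lifted off the bin's rim (value of joint clip_open above 0.4 rad and distance of clip from where it was at the start of the episode above 0.04 m and z of clip_jaw_a in the frame of bin above 0.07 m and contact force between the fingers and clip above 1 N and contact force between clip and bin below 0.1 N), for 0.2 s.
At the end, for the whole second after the job is handed in: The fingers hold the larger clip squeezed, 0.6 rad or more open, still, touching no card, block or bin; a jaw edge on each side of the tallest card, 6 mm or more below its top, 2 mm or more off its faces, clip within 25 mm of its middle, along it within 0.2 rad; small clip in place (((x of clip_jaw_a in the frame of card below -0.005 m and x of clip_jaw_b in the frame of card above 0.005 m) or (x of clip_jaw_a in the frame of card above 0.005 m and x of clip_jaw_b in the frame of card below -0.005 m)) and z of clip_jaw_a in the frame of card between 0.07 and 0.092 m and z of clip_jaw_b in the frame of card between 0.07 and 0.092 m and x of clip_jaw_a in the frame of card between -0.025 and 0.025 m and x of clip_jaw_b in the frame of card between -0.025 and 0.025 m and y of clip in the frame of card between -0.025 and 0.025 m and angle between the y axis of clip and the y axis of card, either way round below 0.2 rad and value of joint clip_open above 0.6 rad and contact force between the fingers and clip above 2 N and contact force between clip and card below 0.5 N and contact force between clip and low_card_1 below 0.5 N and contact force between clip and low_card_2 below 0.5 N and contact force between clip and block below 0.5 N and contact force between clip and bin below 0.5 N and linear speed of clip below 0.03 m/s and distance of small_clip from where it was at the start of the episode below 0.012 m and value of joint small_clip_open below 0.15 rad); the arm keeps its last pose, push and grip.
It fails at once if the tall card is pushed hard (over 10 N) (contact force between card and anything else above 10 N).
It fails at once if the small clip is disturbed (distance of small_clip from where it was at the start of the episode above 0.015 m or value of joint small_clip_open above 0.3 rad).
It fails at once if another loose thing on the desk is shifted by more than 30 mm (distance of any of stamp, correction_bottle, marker from where it was at the start of the episode above 0.03 m).
It also fails if it takes over 35 s, if anything falls off the work surface, if the arm or the gripper's body presses on something with over 40 N, if the wrist force passes 120 N, or if a joint passes its speed limit or range.

## Working session

There is one attempt and no reset: what is moved stays moved. The work goes in short steps, each a Python script; the robot and the scene stay as the last script left them, time stands still between calls to the robot, and variables do not carry over. Pictures are saved under pics/ and viewed, at most 10 in all, crops included, and the job is handed in when it is done.

```bash
mkdir -p pics
cat > h.py <<'E'
import numpy as np, cv2
from cell import *
def cam(n):
    c=read_camera(n); f=210/np.tan(np.radians(c["fovy"])/2)
    c["K"]=np.array([[f,0,c["cx"]],[0,f,c["cy"]],[0,0,1]]); c["D"]=np.array(c["D"],float)
    c["R"]=np.array(c["rotation"]).reshape(3,3); c["o"]=np.array(c["origin"]); return c
def rays(c,uv):
    p=cv2.undistortPoints(np.array(uv,float).reshape(-1,1,2),c["K"],c["D"])[:,0]
    return np.c_[p,np.ones(len(p))]@c["R"].T
def plane(c,uv,z):
    d=rays(c,uv); return c["o"]+d*((z-c["o"][2])/d[:,2])[:,None]
def proj(c,P):
    rv=cv2.Rodrigues(c["R"].T)[0]; t=-c["R"].T@c["o"]
    return cv2.projectPoints(np.array(P,float).reshape(-1,1,3),rv,t,c["K"],c["D"])[0][:,0]
def tri(c1,u1,c2,u2):
    a=rays(c1,[u1])[0];b=rays(c2,[u2])[0]
    s=np.linalg.lstsq(np.c_[a,-b],c2["o"]-c1["o"],rcond=None)[0]
    p,q=c1["o"]+a*s[0],c2["o"]+b*s[1]; return (p+q)/2,np.linalg.norm(p-q)
E
python3 - <<'E'
from h import *
for n in("top","side"):
    c=cam(n); cv2.imwrite(f"pics/{n}0.png",cv2.resize(c["img"],(800,600),interpolation=cv2.INTER_CUBIC)); print(n,c["o"],c["R"].round(3).tolist(),c["fovy"],c["D"])
E
```

```text
Traceback (most recent call last):
  File "h.py", line 6, in cam
    c["R"]=np.array(c["rotation"]).reshape(3,3); c["o"]=np.array(c["origin"]); return c
           ~~~~~~~~~~~~~~~~~~~~~~~~~~~~~~~^^^^^
ValueError: cannot reshape array of size 3 into shape (3,3)
```

Rotation is a rotation vector.

```bash
sed -i 's/np.array(c\["rotation"\]).reshape(3,3)/cv2.Rodrigues(np.array(c["rotation"],float))[0]/' h.py
python3 - <<'E'
from h import *
for n in("top","side"):
    c=cam(n); cv2.imwrite(f"pics/{n}0.png",cv2.resize(c["img"],(800,600),interpolation=cv2.INTER_CUBIC)); print(n,c["o"],c["R"].round(3).tolist(),c["fovy"],c["D"])
E
```

```text
top [ 0.31631863 -0.09066159  1.06834627] [[0.031, -0.973, 0.227], [-1.0, -0.031, 0.002], [0.005, -0.227, -0.974]] 49.63730255466108 [0.02489138 0.         0.         0.         0.        ]
side [0.54726428 0.82105426 0.66535147] [[-0.999, 0.027, -0.027], [0.037, 0.508, -0.861], [-0.009, -0.861, -0.509]] 47.25684355707265 [0.00809354 0.         0.         0.         0.        ]
```

View pics/top0.png

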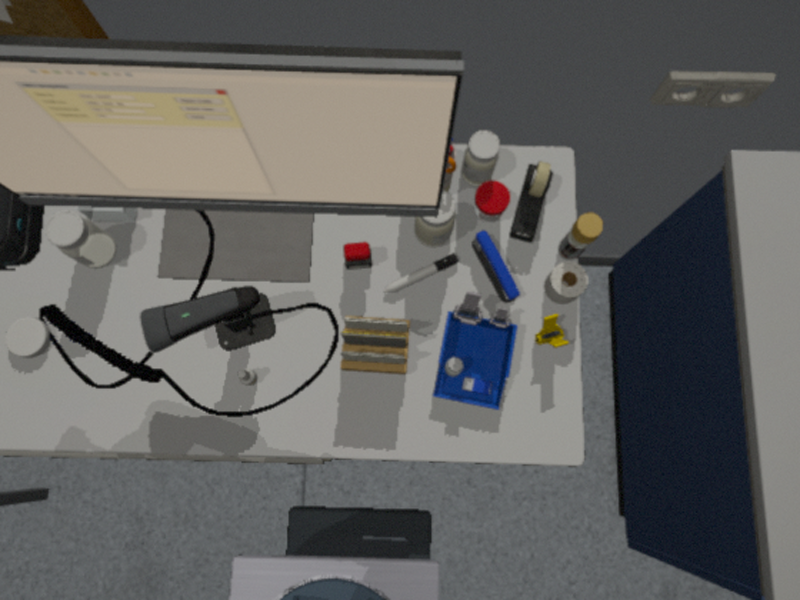

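View pics/side0.png

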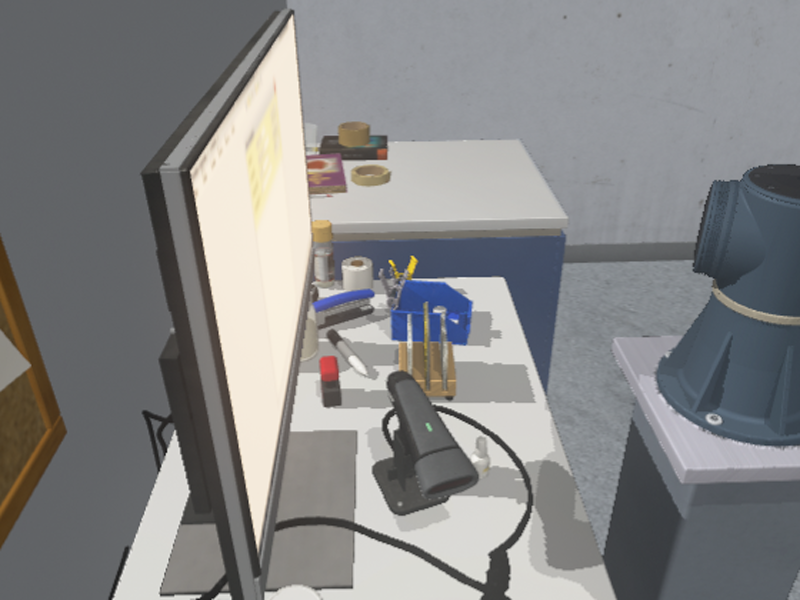

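The overview shows the bin at about (475,360) in the top view (zoomed 800x600). The large clip is at about (468,310), the small one at (500,320), and the block at (375,345). I'll crop closer.

Run:
```python
from h import *
t=cam("top")["img"][190:300,230:390]; s=cam("side")["img"][170:290,205:365]
a=cv2.resize(t,(800,550),interpolation=cv2.INTER_CUBIC); b=cv2.resize(s,(800,600),interpolation=cv2.INTER_CUBIC)
cv2.imwrite("pics/t1.png",a);cv2.imwrite("pics/s1.png",b)
```

```text
(no output)
```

View pics/t1.png

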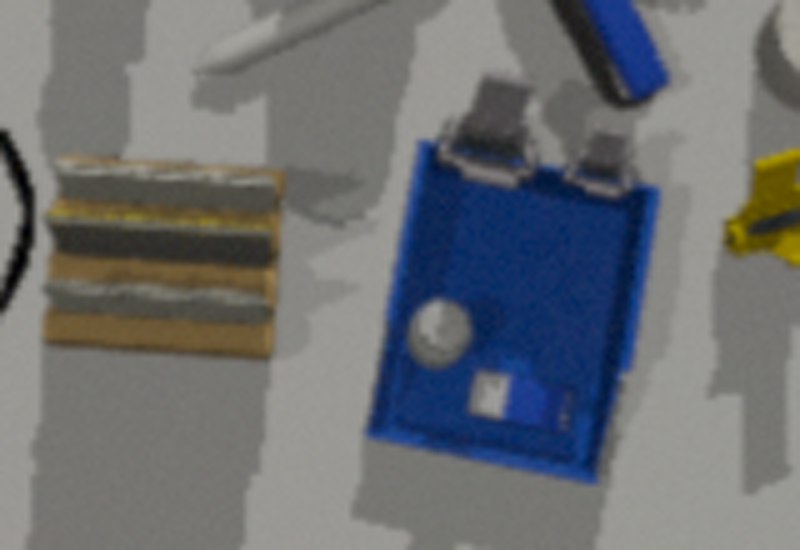

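View pics/s1.png

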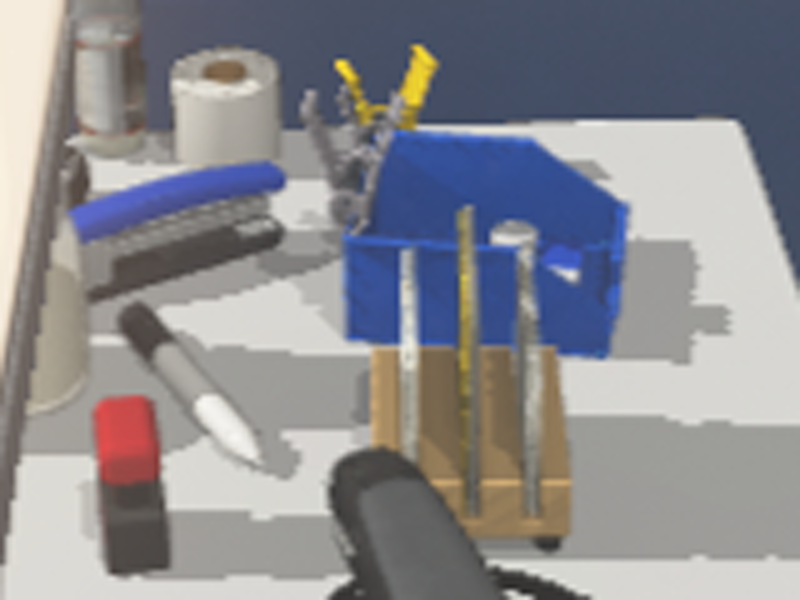

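The middle card is the tallest, with its top edge from (50,213) to (272,228) in the top crop. The rim corners are at (418,143) and (658,187). Next I'll compute the positions and check them against projected model points.

Run:
```python
from h import *
t=cam("top"); s=cam("side")
T=lambda p:np.array(p,float)/5+[230,190]-.4
S=lambda p:np.array(p,float)/5+[205,170]-.4
invT=lambda u:((u-[230,190]+.4)*5).round(0).astype(int).tolist()
invS=lambda u:((u-[205,170]+.4)*5).round(0).astype(int).tolist()
# masks: blue bin outline & card
hsv=cv2.cvtColor(t["img"],cv2.COLOR_BGR2HSV)
m=cv2.inRange(hsv,(105,120,30),(130,255,255)); m[:215]=0; m[:,:300]=0;m[:,365:]=0
c=max(cv2.findContours(m,0,2)[0],key=cv2.contourArea)
q=cv2.approxPolyDP(cv2.convexHull(c),4,True)[:,0]; print("bin hull",invT(q.astype(float)))
L,R=plane(t,[T((418,143)),T((658,187))],.06); print("rim",L,R,np.linalg.norm(L-R))
A,B=plane(t,[T((50,216)),T((272,231))],.118); print("card",A,B,np.linalg.norm(A-B))
print("card from side tri",tri(t,T((50,216)),s,S((466,212))))
e=(L-R)/np.linalg.norm(L-R); n=np.array([-e[1],e[0],0]); n=n if n[0]>0 else -n
print("bin yaw",np.arctan2(n[1],n[0]))
M=(L+R)/2; M0=M-n*.001
for k,(off,w,h) in {"big":(.027,.023,.116),"small":(-.027,.015,.09)}.items():
    for sgn,nm in((-1,"a"),(1,"b")):
        d=(.0255 if k=="big" else .016)
        P=np.array([M0+e*(off+j)+sgn*n*d+[0,0,h-.06] for j in(-w/2,w/2)])
        print(k,nm,invT(proj(t,P)),invS(proj(s,P)))
P=[M0+e*.027+[0,0,.018],L,R]; print("pin,rimL,R",invT(proj(t,P)),invS(proj(s,P)))
print("rot",read_eef_rot(),read_width())
```

```text
bin hull [[657, 192], [592, 482], [372, 432], [422, 142]]
rim [ 0.53264275 -0.16494139  0.06      ] [ 0.51579039 -0.27362299  0.06      ] 0.10998041985116275
card [ 0.48356035 -0.00497017  0.118     ] [ 0.48009003 -0.09931895  0.118     ] 0.09441257519751729
card from side tri (array([ 0.48096285, -0.01016723,  0.16590756]), np.float64(0.011650365369454376))
bin yaw -0.15383662353943472
big a [[509, 192], [456, 182]] [[410, 103], [405, 126]]
big b [[528, 78], [475, 68]] [[306, 98], [299, 121]]
small a [[618, 203], [584, 197]] [[402, 101], [399, 115]]
small b [[629, 133], [595, 127]] [[340, 98], [336, 112]]
pin,rimL,R [[483, 148], [418, 143], [658, 187]] [[356, 180], [347, 241], [374, 131]]
rot [-5.80674664e-01 -3.08737151e+00  3.73319596e-04] 0.0930152410068114
```

Model projection agrees with the picture to a few pixels, so the clip offset is about 25 mm from the rim middle. I'll check the monitor clearance, then move above the clip.

```bash
cat >> h.py <<'E'
M0=np.array([.5242,-.2193,.06]); BY=-.154; CY=-.037
n=np.array([np.cos(BY),np.sin(BY),0]); e=np.array([-n[1],n[0],0])
PIN=M0-n*.001+e*.025+np.array([0,0,.018])
CARD=np.array([.4818,-.0521])
def att(yaw,s=1):
    y=s*np.array([np.cos(yaw),np.sin(yaw),0]); z=np.array([0,0,-1.]); return cv2.Rodrigues(np.c_[np.cross(y,z),y,z])[0].ravel()
E
python3 - <<'E'
from h import *
t=cam("top"); s=cam("side")
Z=lambda p:np.array(p)*.7
print("mon top",tri(t,Z((462,60)),s,Z((293,12)))," bottom?",plane(t,[Z((437,208))],.1),plane(t,[Z((437,208))],.2))
print("PIN",PIN)
for sg in(1,-1):
    for p,y in((PIN+[0,0,.14],BY),(np.r_[CARD,.24],CY)): print(sg,bot.inverse_kinematics(p,att(y,sg)))
print(read_joint_pos())
E
```

```text
mon top (array([ 0.65838044, -0.13936424,  0.53807155]), np.float64(0.012587418256277984))  bottom? [[ 0.69144377 -0.14307229  0.1       ]] [[ 0.65270503 -0.1376599   0.2       ]]
PIN [ 0.52704663 -0.19444247  0.078     ]
1 [-4.36305867e-01  3.72675468e-01  1.62155043e+00 -4.44089210e-16
  1.14736675e+00 -2.82305867e-01]
1 [-2.03819144e-01  2.07756131e-01  1.78901119e+00 -4.44089210e-16
  1.14482533e+00 -1.66819144e-01]
-1 [-4.36305867e-01  3.72675468e-01  1.62155043e+00 -4.44089210e-16
  1.14736675e+00  2.85928679e+00]
-1 None
[ 1.11441670e+00  3.50720236e-01  1.65182953e+00  6.92693471e-06
  1.13911668e+00 -8.46397328e-02]
```

Run:
```python
from h import *
t0=read_t()
bot.goto([.28,.35,.36],att(0)); bot.goto([.40,-.05,.33],att(BY))
bot.goto(PIN+[0,0,.11],att(BY)); print(read_t()-t0,read_t(),read_tcp_pos(),read_wrist_force())
t=cam("top")["img"][190:300,270:400]; s=cam("side")["img"][150:260,205:335]
cv2.imwrite("pics/a2.png",np.hstack([cv2.resize(i,None,fx=3,fy=3,interpolation=2) for i in(t,s)]))
```

```text
3.4082999999999997 3.8583 [ 0.52723318 -0.19370998  0.18891429] [-0.17431463 -0.72807583  0.89818128]
```

View pics/a2.png

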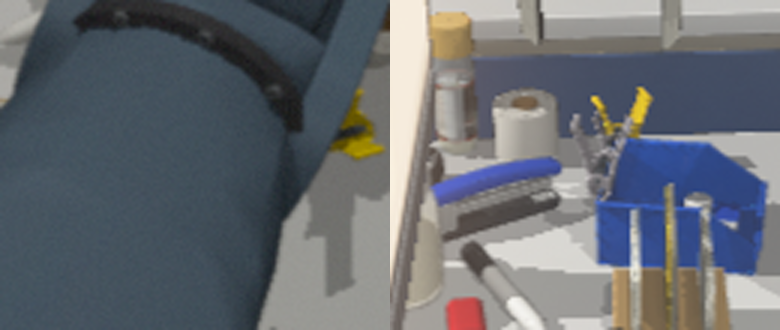

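The fingers sit at about 535 and 672 in the side view, centred on the handles at 577 and 630. I'll descend, squeeze, check, and lift.

Run:
```python
from h import *
p=PIN+[0,0,.019]
bot.line_to(p,v=.1); print(read_tcp_pos(),read_wrist_force())
bot.close_gripper(20); bot.pause(.3); print("w",read_width(),read_gripper_force(),read_wrist_force())
s=cam("side")["img"][150:260,205:335]
w=read_width()
if .012<w<.035:
    bot.line_to(p+[0,0,.10],v=.1); bot.pause(.2); print("w",read_width(),read_gripper_force(),read_wrist_force(),read_tcp_pos())
s2=cam("side")["img"][110:220,205:335]
cv2.imwrite("pics/a3.png",np.hstack([cv2.resize(i,None,fx=3,fy=3,interpolation=2) for i in(s,s2)])); print(read_t())
```

```text
[ 0.52738744 -0.19459749  0.09760063] [ 0.22594597 -0.34119026  0.25482279]
w 0.016704880939419804 19.6905662905192 [ 0.28182972 -0.42664284 -1.08714185]
w 0.017031899389385836 19.690508946077898 [-0.01905975 -0.16399922 -0.67208336] [ 0.52690053 -0.19436526  0.19652841]
7.9417
```

View pics/a3.png

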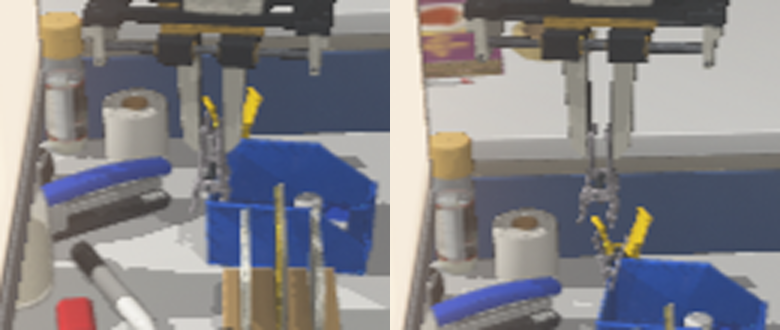

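The clip is squeezed (17 mm across the handles) and off the rim, and the small clip is still in place. I'll carry it above the card and take a close look.

Run:
```python
from h import *
bot.line_to([.505,-.12,.215],att(-.1),v=.15)
bot.line_to(np.r_[CARD,.205],att(CY),v=.12); bot.pause(.2)
print(read_tcp_pos(),read_eef_rot(),read_width(),read_wrist_force(),read_t())
s=cam("side"); x0,y0=255,150
cv2.imwrite("pics/a4.png",cv2.resize(s["img"][y0:y0+120,x0:x0+140],None,fx=5,fy=5,interpolation=2))
r=lambda P:((proj(s,P)-[x0,y0]+.4)*5).round().astype(int).tolist()
T=read_tcp_pos(); n=np.array([np.cos(CY),np.sin(CY),0]); e=np.array([-n[1],n[0],0])
C=np.r_[CARD,.118]
print("card near/far top",r([C+e*.049+n*.003,C+e*.049-n*.003,C-e*.049+n*.003,C-e*.049-n*.003]))
print("jaws pred at near lip end (a,b)",r([T+e*.021+sg*n*.012-[0,0,.052] for sg in(-1,1)]),"tcp",r([T]))
```

```text
[ 0.48199547 -0.05260762  0.20501867] [2.26295003e+00 2.17894315e+00 4.92546883e-05] 0.01690102196104658 [-0.5671164   0.09465067 -1.17071694] 9.575
card near/far top [[216, 423], [231, 423], [210, 302], [223, 302]]
jaws pred at near lip end (a,b) [[251, 315], [193, 315]] tcp [[221, 180]]
```

View pics/a4.png

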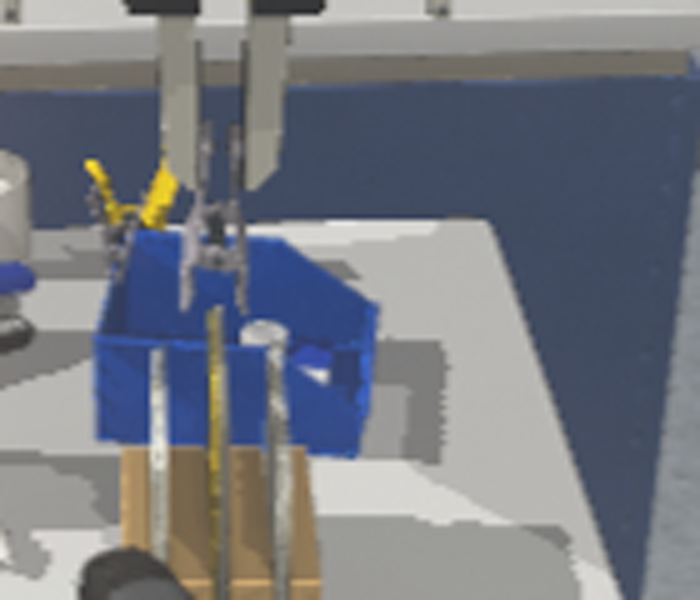

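The near jaw lip ends are at (186,308) and (242,310), midpoint 214. The prediction was 222, so the clip hangs about 3.3 mm towards +x and 2.3 mm higher than assumed. The card's far top end is at (217,307), as predicted. I'll shift by -3.3 mm and lower it while watching the force.

Run:
```python
from h import *
n=np.array([np.cos(CY),np.sin(CY),0]); e=np.array([-n[1],n[0],0])
p=np.r_[CARD,.205]-n*.0033
bot.line_to(p,v=.05); bot.pause(.2); f0=np.array(read_wrist_force())
for z in(.18,.168,.161,.1535):
    bot.line_to(np.r_[p[:2],z],v=.05); bot.pause(.1); d=np.array(read_wrist_force())-f0; print(z,d.round(2))
    if np.abs(d).max()>3: break
bot.pause(.3); print(read_tcp_pos(),read_width(),read_gripper_force(),read_wrist_force(),read_t())
s=cam("side"); x0,y0=255,150
cv2.imwrite("pics/a5.png",cv2.resize(s["img"][y0:y0+120,x0:x0+140],None,fx=5,fy=5,interpolation=2))
r=lambda P:((proj(s,P)-[x0,y0]+.4)*5).round().astype(int).tolist()
C=np.r_[CARD,0]
print("near lip ends pred at z=.104",r([C+e*.021+sg*n*.012+[0,0,.104] for sg in(-1,1)]))
print("card top at near lip y",r([C+e*.021+sg*n*.003+[0,0,.118] for sg in(-1,1)]), "far",r([C-e*.021+[0,0,.118]]))
```

```text
0.18 [ 0.94 -0.48 -0.73]
0.168 [ 1.19 -0.22  0.15]
0.161 [ 1.46 -0.51 -0.47]
0.1535 [ 1.21 -0.49  0.22]
[ 0.47851606 -0.05196702  0.15355574] 0.016770258879110624 19.690492683439516 [-0.44888473 -0.12497729 -0.09261087] 12.4083
near lip ends pred at z=.104 [[249, 414], [193, 415]]
card top at near lip y [[229, 387], [214, 387]] far [[218, 335]]
```

View pics/a5.png

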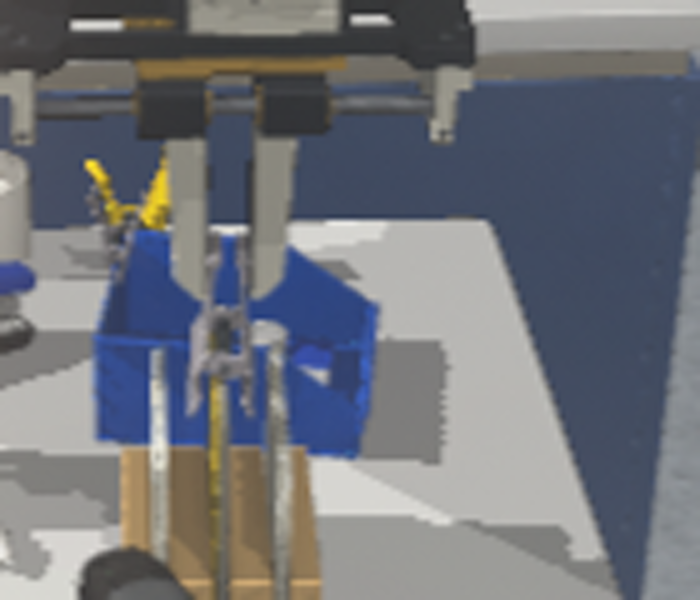

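The near jaw ends are at (193,414) and (249,413), as predicted for z = 104 mm. They straddle the card (214–229) evenly, with no contact force. Handing in.

Run:
```python
from h import *
print(workorder.job_done())
```

```text
the job is handed in; nothing more can be done
None
```

I handed the job in with the larger clip still held squeezed wide open over the middle of the tall card, its jaws about 14 mm down and clear of both faces by camera measurement; the judge's verdict was not shown.

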